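# Release the clamp behind the guard with the hook rod

## Task

The clamp lever of the inspection fixture, the one with the crossbar handle, stands behind the guard plate where hands must not go. Take the hook rod off its rest, reach over the guard with it and pull the crossbar lever all the way over towards the guard, then lay the rod back in the two forks of its rest as it was and let go. Work the lever with the rod only: hand and arm must keep off both levers; leave the ball-ended lever and the other things on the bench as they are.

Things in the scene. Friction and masses are not known exactly. Their poses are not given: they have to be found in the camera images.
- rod: Loose L-shaped hook rod, 0.2 kg. Origin: middle of the grip, on the shaft axis. Wooden grip 60 (x) x 22 (y) x 28 (z) mm; behind it a 10 mm round steel stub to x = -80 mm; ahead a 10 mm round shaft along +x to x = 160 mm, bent there straight down (-z) into a leg ending at z = -110 mm. Starts in the rest's forks: shaft level, 150 mm above the bench, leg hanging down, grip free between the forks.
- rod_tip (a point): The lower end of the rod's leg: 160 mm ahead of the grip's middle and 110 mm below the shaft axis in the rod's frame.
- rest: Fixed rod rest (may be left or right of the fixture): foot 220 x 90 x 12 mm, two grey upright forks with 90 degree V notches, 12 mm thick, at x = -195 mm (under the stub) and x = -40 mm (under the shaft), tips 170 mm high. Origin on the bench, x along the lying rod, same way. Rod home: grip's middle at x = -140, y = 0, z = 150 mm in this frame, rod level.
- fixture: Fixed fixture: steel base plate 300 (x) x 260 (y) x 15 mm; origin under its centre, on the bench; x points away from the guard. Grey guard plate 6 mm thick, 260 mm wide, at x = -135 mm, top edge 150 mm above the bench. Lever pivots at x = -55 mm, y = +60 and -60 mm; which lever is on which side varies. A fixed flange 60 mm high fills x = 30 to 140 mm.
- clamp_unit: Fixed pivot block of the clamp lever, 70 x 50 x 42 mm high, on the fixture's base plate, and its lever. Origin: centre of the block's underside, 15 mm above the bench; axes parallel to the fixture's. The lever's pivot axis runs along y, 30 mm above this origin (45 mm above the bench).
- clamp_lever (a joint): Angle of the clamp lever (crossbar), rad. 0: leans 0.5 rad away from the guard; 0.5: upright; 1.0: at its stop, leaning 0.5 rad towards the guard (fixture -x). Starts at 0 to 0.1. Stays where it is left; about 1.5 N at the crossbar moves it, more lower down. Round 10 mm stem, 70 mm from pivot to crossbar axis.
- clamp_lever_end (a point): Centre of the crossbar on the end of the clamp lever: a plain steel bar 14 mm thick and 60 mm long, lying along the fixture's y axis, 106 mm above the bench at either end of the swing and 115 mm when upright.
- feed_unit: The same pivot block carrying the other lever (ball end), 120 mm beside the clamp unit; to be left alone. Origin: centre of its underside.
- feed_lever (a joint): Angle of the ball-ended lever, rad; same sense as the clamp lever. Starts at 0 to 0.1 and must stay there.
- feed_lever_end (a point): Centre of the 26 mm steel ball on the end of the other lever, 70 mm from its pivot.
- sleeve: Bystander: loose turned steel sleeve, 80 mm across, 75 mm high, standing beyond the rest. Origin: centre of its underside.
- caliper: Bystander: loose sliding caliper, 180 mm long, 12 mm high, lying flat in front of the guard. Origin: middle of its beam, on the bench.
- jar: Bystander: loose grey jar with black cap, 56 mm across, 70 mm high, near the robot. Origin: centre of its underside.

How it is judged:
On the way, in this order (a step that is already met when the one before it is completed fails the run):
1. the hook rod is lifted clear of its rest, its grip at least 30 mm above where it lay (height (world z) of rod above 0.18 m), for 0.2 s.
2. the rod's leg is lowered behind the guard, past the crossbar (x of rod_tip in the frame of fixture above -0.02 m and height (world z) of rod_tip below 0.112 m and horizontal distance between rod_tip and clamp_lever_end below 0.08 m and value of joint clamp_lever below 0.3 rad), for 0.1 s.
3. the crossbar lever is pulled fully over towards the guard (value of joint clamp_lever above 0.9 rad), for 0.2 s.
At the end, for the whole second after the job is handed in: Crossbar lever within 0.1 rad of its stop at the guard side; ball-ended lever below 0.2 rad; rod still in both forks, leg hanging down, within 18 mm of its place along the rest, 10 mm across it, 8 mm in height, tilted under 0.15 and turned under 0.1 rad (value of joint clamp_lever above 0.9 rad and value of joint feed_lever below 0.2 rad and x of rod in the frame of rest between -0.158 and -0.122 m and y of rod in the frame of rest between -0.01 and 0.01 m and z of rod in the frame of rest between 0.142 and 0.158 m and angle between rod's own z axis and vertical below 0.15 rad and angle between the x axis of rod and the x axis of rest, either way round below 0.1 rad and x of rod_tip in the frame of rest above -0.03 m and height (world z) of rod_tip below 0.06 m and linear speed of rod below 0.02 m/s and velocity of joint clamp_lever below 0.05 rad/s); the robot touches nothing.
It fails at once if the hand or arm touches either lever unit (over 0.5 N) (contact force between any of the fingers, the arm and clamp_unit above 0.5 N or contact force between any of the fingers, the arm and feed_unit above 0.5 N).
It fails at once if the ball-ended lever is moved beyond 0.2 rad (value of joint feed_lever above 0.2 rad).
It fails at once if the steel sleeve is moved more than 25 mm (distance of sleeve from where it was at the start of the episode above 0.025 m).
It fails at once if the caliper is moved more than 25 mm (distance of caliper from where it was at the start of the episode above 0.025 m).
It fails at once if the jar is moved more than 25 mm (distance of jar from where it was at the start of the episode above 0.025 m).
It also fails if it takes over 56 s, if anything falls off the work surface, if the arm or the gripper's body presses on something with over 40 N, if the wrist force passes 120 N, or if a joint passes its speed limit or range.

## Robot

A 7-joint arm with a two-finger parallel gripper is mounted at the origin on the work surface. World frame = base frame: x ahead of the robot, y to its left, z up, the work surface at z = 0. Lengths are in m, angles in rad, forces in N, time in s.
With the tool pointing down it reaches from about 0.35 to 0.9 m from the base axis. Payload 8.1 kg.
Tool frame: the origin (TCP) lies midway between the tips of the shut fingers; the grasp point (between the pads) lies 19 mm behind it; z points along the fingers, y is the direction in which the jaws open and shut (so a half turn about z gives the same grasp; the last joint's range is limited). The gripper opens to 92 mm and grips with 3 to 60 N. Pads are 19 mm wide; open, the fingers measure 130 mm over their backs; the gripper's body (75 mm by 190 mm) begins 47 mm behind the grasp point.
Start: joints at [-1.212, 0.434, 0.025, 1.573, -0.012, 1.134, -0.075], TCP at [0.279, 0.56, 0.227] pointing down, gripper open.
Joint ranges: [-2.62, 2.62], [-0.44, 2.09], [-1.27, 1.32], [0.08, 2.57], [-1.32, 4.46], [0.12, 2], [-2.74, 2.74]. Speed limits (rad/s): [2.22, 2.22, 3.01, 3.01, 3.14, 3.14, 3.14].

## Interface

Orientations are given as a unit quaternion [w, x, y, z].
In Python, from workcell import ctrl gives the robot as it stands.
- The arm moves only by the tool apply_moves, never from a script. Its argument "series" is a list of rows, each a list of 7 numbers: the shift along the tool's x, y, z in mm, then the turn, a rotation vector about the tool's x, y, z in degrees, then the opening in per cent of the stroke, from 0 (shut) to 100 (fully open). A call has 1 to 5 rows; each row shifts and turns the pose as measured when the row begins, along the tool's axes as they then stand; what a row does not reach is not made up. A row lasts 1/12 s, in which the tool goes at most 41.7 mm and 7.16 degrees, less where a joint would pass 70% of its speed; a pose out of reach is approached as far as the arm can. A call is refused whole if a number of a shift passes 41.7 or a number of a turn 7.16, either way. A call with a gripper value outside its range is refused whole. The fingers move at their own pace and stop on an object; "squeeze" is the grip in N (left out, the last holds). Time passes only in rows, so rows that do not move let the fingers close. It gives the time, the measured TCP pose, the force and the opening at its end, in the units of the state.
- ctrl.read_state(): the state, without advancing time (a new reading comes with each control period).
- ctrl.snapshot(name): name is "scene" or "top" or "wrist"; returns (picture, depth): 384x512x3 uint8, red, green, blue; 384x512 float32, m along the optical axis (not along the pixel's ray), 0 where there is no reading.
- ctrl.calibration(name): a dict with "camera_matrix" (3x3 intrinsics, pixels), "pose" (4x4, takes a point from camera to world coordinates). Camera axes: x right, y up, looking along -z (the intrinsics and any distortion apply to the point x, -y, -z); pixel columns grow to the right and rows downward; lengths in m; the calibration is good to about 2 mm. A picture is of the moment at which its call begins: read the wrist's pose just before it. calibration takes no time and is no camera call; for the wrist camera it gives the pose at the moment of the call.
- ctrl.finish_job(): hands the job in, once; it reports no verdict.
Trained networks look in the newest picture that a camera, given by its name, has taken for a name from the list of things; names that differ only in an ending like _2 or _b are one class to them, and where a whole thing is asked for, a point or a joint stands for the part that bears it (a point fixed in the world has none). Each returns a list of dicts, best first, with "confidence" (0 to 1); they miss things now and then, are a little off and sometimes report something else, mostly with a low value. They report only what shows in the picture. A call takes as long as a camera call.
- ctrl.recognise(camera, target): "bbox" ([left, top, right, bottom] in pixels, round what is visible of it).
The state is a dict: "t": time; "joint_pos": joint angles; "joint_velocities": joint speeds; "joint_efforts": joint torques, N m; "position": TCP position; "orientation": TCP orientation; "force": force on the tool from outside, world axes, zero at the start; "moment": the same for the moment, N m; "finger_gap": finger opening in m.
Only numpy, scipy, OpenCV 4.12 (cv2) and the standard library are available. Lean on these libraries where they do the work, as an engineer would, in place of code of your own. Each camera call takes 0.05 s, during which the arm holds its last target. There are 200 camera calls.

## Working session

There is one attempt and no reset: what is moved stays moved. The work goes in short steps, Python scripts to look and compute and a tool call to move; the robot and the scene stay as the last step left them, time stands still between calls to the robot, and variables do not carry over. Pictures are saved under pics/ and viewed, about 8 in all and at most 12, crops included, and the job is handed in when it is done.

Besides the shell and the picture viewer there is one more tool, called after "Request:" as name(argument=value, ...), one argument or row to a line, values as JSON. apply_moves: Moves the arm, as the interface text tells. Its arguments: {"type":"object","properties":{"series":{"type":"array"},"squeeze":{"type":"number"}},"required":["series"]}

```bash
mkdir -p pics; ls; python3 - <<'E'
from workcell import ctrl
import cv2, numpy as np, pickle
s=ctrl.read_state(); print({k:np.round(v,3).tolist() for k,v in s.items()})
D={}
for c in ("scene","top"):
    p,d=ctrl.snapshot(c); k=ctrl.calibration(c); D[c]=(p,d,k)
    print(c,np.round(k["camera_matrix"],1).tolist(),np.round(k["pose"],3).tolist(),[q for q in k])
    cv2.imwrite(f"pics/{c}0.png",p[:,:,::-1])
    for n in ("rod","rest","fixture","clamp_unit","clamp_lever_end","feed_unit","feed_lever_end","sleeve","caliper","jar"):
        r=ctrl.recognise(c,n); print(n,[(np.round(x["bbox"]).tolist(),round(x["confidence"],2)) for x in r[:2]])
pickle.dump(D,open("d0.pkl","wb"))
E
```

```text
pics
{'t': 0.0, 'joint_pos': [-1.212, 0.435, 0.025, 1.574, -0.012, 1.134, -0.075], 'joint_velocities': [-0.0, 0.0, -0.001, 0.001, 0.0, -0.0, -0.0], 'joint_efforts': [0.001, -66.785, 0.986, -31.447, -0.06, 0.042, 0.0], 'position': [0.278, 0.559, 0.226], 'orientation': [-0.0, 0.229, 0.973, -0.001], 'force': [0.718, -0.436, -0.527], 'moment': [-0.005, 0.029, 0.009], 'finger_gap': 0.092}
scene [[481.7, 0.0, 252.0], [0.0, 481.7, 194.7], [0.0, 0.0, 1.0]] [[0.725, -0.428, 0.54, 1.245], [0.689, 0.474, -0.548, -0.663], [-0.022, 0.77, 0.638, 0.882], [0.0, 0.0, 0.0, 1.0]] ['camera_matrix', 'pose']
rod [([248.0, 131.0, 330.0, 187.0], 0.74)]
rest [([239.0, 126.0, 323.0, 202.0], 0.94)]
fixture [([124.0, 176.0, 292.0, 333.0], 0.84)]
clamp_unit [([191.0, 213.0, 227.0, 254.0], 0.84)]
clamp_lever_end [([207.0, 209.0, 225.0, 236.0], 0.67)]
feed_unit [([162.0, 245.0, 199.0, 286.0], 0.9)]
feed_lever_end [([174.0, 243.0, 191.0, 267.0], 0.57)]
sleeve [([348.0, 183.0, 380.0, 218.0], 0.75), ([256.0, 132.0, 331.0, 187.0], 0.48)]
caliper []
jar [([188.0, 167.0, 211.0, 194.0], 0.5)]
top [[416.6, 0.0, 244.2], [0.0, 416.6, 188.1], [0.0, 0.0, 1.0]] [[-0.019, 0.988, -0.154, 0.416], [-0.999, -0.024, -0.03, -0.004], [-0.033, 0.153, 0.988, 1.046], [0.0, 0.0, 0.0, 1.0]] ['camera_matrix', 'pose']
rod [([153.0, 144.0, 183.0, 251.0], 0.75), ([342.0, 160.0, 368.0, 199.0], 0.35)]
rest [([145.0, 163.0, 212.0, 255.0], 0.72)]
fixture [([262.0, 99.0, 407.0, 238.0], 0.7)]
clamp_unit [([292.0, 169.0, 320.0, 209.0], 0.6)]
clamp_lever_end [([296.0, 170.0, 320.0, 195.0], 0.68), ([152.0, 141.0, 184.0, 251.0], 0.55)]
feed_unit [([342.0, 162.0, 370.0, 201.0], 0.74), ([353.0, 161.0, 366.0, 181.0], 0.27)]
feed_lever_end [([352.0, 160.0, 365.0, 184.0], 0.67)]
sleeve [([140.0, 96.0, 175.0, 136.0], 0.75), ([151.0, 142.0, 182.0, 253.0], 0.27)]
caliper [([306.0, 242.0, 384.0, 267.0], 0.78)]
jar [([247.0, 260.0, 271.0, 281.0], 0.84)]
```

```bash
python3 - <<'E'
import cv2
a=cv2.imread("pics/top0.png")[85:290,130:420]; cv2.imwrite("pics/top1.png",cv2.resize(a,None,fx=2.75,fy=2.75,interpolation=cv2.INTER_CUBIC))
a=cv2.imread("pics/scene0.png")[115:345,115:395]; cv2.imwrite("pics/scene1.png",cv2.resize(a,None,fx=2.6,fy=2.6,interpolation=cv2.INTER_CUBIC))
E
```

```text
(no output)
```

View pics/top1.png

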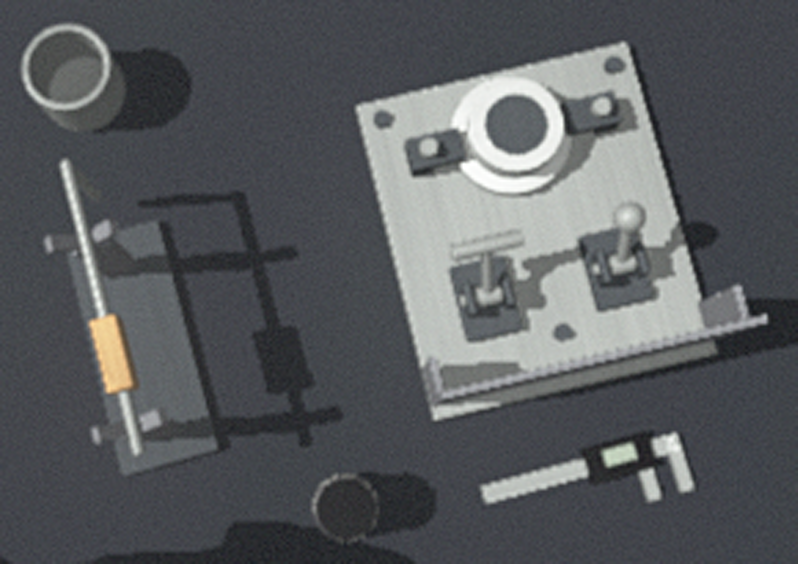

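View pics/scene1.png

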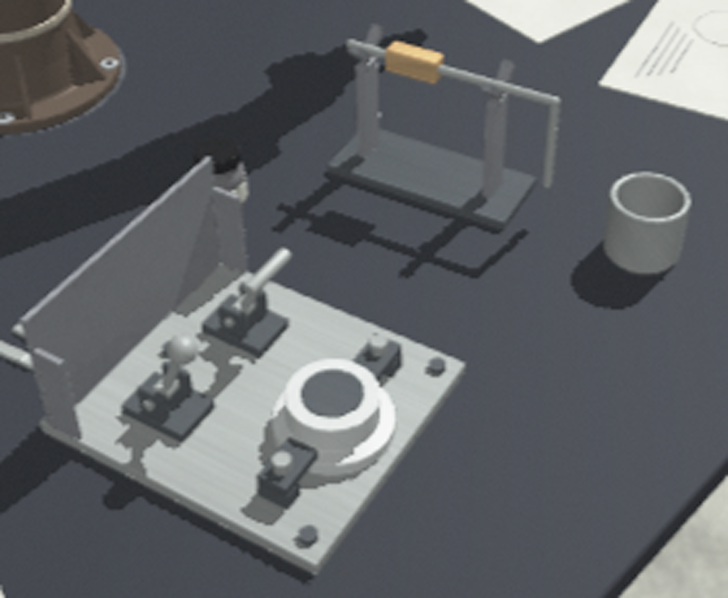

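```bash
cat > h.py <<'E'
import numpy as np, cv2
def cloud(d,k):
    K,T=k["camera_matrix"],k["pose"]; v,u=np.indices(d.shape)
    P=np.stack([(u-K[0,2])/K[0,0]*d,-(v-K[1,2])/K[1,1]*d,-d],-1)
    W=P@T[:3,:3].T+T[:3,3]; W[d==0]=np.nan
    return W
def axis(P):
    c=P.mean(0); w,V=np.linalg.eigh(np.cov((P-c).T)); return c,V[:,-1]*np.sign(V[0,-1])
E
python3 - <<'E'
import pickle; from h import *
D=pickle.load(open("d0.pkl","rb"))
np.set_printoptions(precision=4,suppress=True)
allW=[]
for c in D:
    p,d,k=D[c]; W=cloud(d,k); q=p.astype(int)
    m=(q[...,0]-q[...,2]>70)&(abs(W[...,2]-.15)<.04)&(W[...,1]>.05)
    P=W[m]; print(c,"orange",m.sum(),np.nanmean(P,0),np.nanmin(P,0),np.nanmax(P,0))
    x0,y0=np.nanmedian(P[:,:2],0)
    s=(abs(W[...,2]-.15)<.012)&(abs(W[...,0]-x0)<.2)&(abs(W[...,1]-y0)<.06)
    ce,ax=axis(W[s]); print(" rod all",s.sum(),ce,ax,np.degrees(np.arctan2(ax[1],ax[0])), "ext",((W[s]-ce)@ax).min(),((W[s]-ce)@ax).max())
    pl=(abs(W[...,2]-.015)<.006)&(W[...,1]<.1)&(W[...,0]>.3)
    Q=W[pl]; r=cv2.minAreaRect(Q[:,:2].astype(np.float32)); print(" plate",r,np.median(Q[:,2]),cv2.boxPoints(r).tolist())
    g=(W[...,2]>.12)&(W[...,2]<.158)&(W[...,1]<.03)&(W[...,1]>-.33)&(W[...,0]<.55)&(W[...,0]>.3)
    ce,ax=axis(W[g]); print(" guard",g.sum(),ce,ax,W[g].min(0),W[g].max(0))
    for n,b in (("bar",dict(scene=[200,205,232,245],top=[288,165,326,212])[c]),("ball",dict(scene=[170,240,195,270],top=[338,155,374,205])[c])):
        w=W[b[1]:b[3],b[0]:b[2]].reshape(-1,3); w=w[(w[:,2]>.092)&(w[:,2]<.13)]
        if len(w)>3: ce,ax=axis(w); print(" ",n,len(w),ce,ax,w.min(0),w.max(0))
    for n,b in (("tableZ",dict(scene=[300,300,330,330],top=[200,120,230,140])[c]),):
        print(n,np.nanmedian(W[b[1]:b[3],b[0]:b[2],2]))
E
```

```text
scene orange 87 [0.5068 0.1811 0.1646] [0.477  0.167  0.1603] [0.535  0.1969 0.1684]
 rod all 472 [0.5417 0.1876 0.1526] [ 0.964   0.266  -0.0042] 15.428314153293945 ext -0.11937074893994361 0.1252560555820504
 plate ((0.5904669165611267, -0.29377833008766174), (0.6261865496635437, 0.4133279025554657), 88.21163940429688) 0.015740833955812383 [[0.3741326928138733, -0.6002695560455322], [0.7872592806816101, -0.6131685972213745], [0.8068011403083801, 0.01271289587020874], [0.3936745524406433, 0.025611937046051025]]
 guard 989 [ 0.4964 -0.2119  0.1381] [ 0.2069 -0.9784 -0.0014] [ 0.4624 -0.3293  0.12  ] [ 0.5228 -0.0717  0.1555]
  bar 137 [ 0.5932 -0.122   0.1111] [ 0.2006 -0.9793 -0.0283] [ 0.5793 -0.1503  0.102 ] [ 0.6036 -0.0895  0.118 ]
  ball 108 [ 0.615  -0.2409  0.1153] [0.0098 0.6329 0.7742] [ 0.6003 -0.2501  0.0921] [ 0.6244 -0.2263  0.1243]
tableZ 0.0007049267539883664
top orange 246 [0.5026 0.1821 0.1651] [0.4731 0.1664 0.1614] [0.5316 0.1978 0.1694]
 rod all 605 [0.5401 0.1901 0.155 ] [0.9672 0.254  0.0005] 14.71440426208006 ext -0.11875401969427771 0.125263633783183
 plate ((0.5046794414520264, -0.27089375257492065), (0.6905816793441772, 0.3753097653388977), 40.434452056884766) 0.01596843059810804 [[0.12015306949615479, -0.3520084619522095], [0.36357060074806213, -0.6376749277114868], [0.889205813407898, -0.18977904319763184], [0.645788311958313, 0.09588742256164551]]
 guard 397 [ 0.4916 -0.2007  0.1484] [ 0.2091 -0.9779  0.0048] [ 0.4624 -0.3282  0.1201] [ 0.5213 -0.0741  0.1556]
  bar 180 [ 0.5888 -0.1189  0.1112] [ 0.2013 -0.9795  0.0098] [ 0.5772 -0.1491  0.0933] [ 0.6031 -0.0894  0.119 ]
  ball 110 [ 0.6088 -0.2353  0.117 ] [ 0.769  -0.1792  0.6136] [ 0.5978 -0.2478  0.0937] [ 0.6211 -0.2242  0.1245]
tableZ 0.0011581201967574284
```

```bash
cat >> h.py <<'E'
from scipy.spatial.transform import Rotation as Ro
def tool(psi): # tool x opposite to the rod's x (yaw psi deg), z down
    a=np.radians(psi); x=np.array([-np.cos(a),-np.sin(a),0]); z=np.array([0,0,-1.]); return Ro.from_matrix(np.c_[x,np.cross(z,x),z])
def plan(pos,psi,n):
    from workcell import ctrl
    s=ctrl.read_state(); p=np.array(s["position"]); R=Ro.from_quat(np.roll(s["orientation"],-1))
    print("t",round(s["t"],2),"p",np.round(p,4),"gap",round(s["finger_gap"],4),"F",np.round(s["force"],1),"j",np.round(s["joint_pos"],2))
    T=tool(psi); w=(R.inv()*T).as_rotvec(); st=(np.array(pos)-p)/n; dR=Ro.from_rotvec(w/n)
    for i in range(n):
        print(np.round(R.inv().apply(st)*1000,1).tolist()+np.round(np.degrees(w/n),2).tolist()); R=R*dR
E
python3 - <<'E'
from h import *
plan([.503,.181,.225],15,14)
E
```

```text
t 1.1 p [0.2785 0.5595 0.2267] gap 0.0918 F [-0.   0.9  0.5] j [-1.21  0.43  0.03  1.57 -0.01  1.13 -0.08]
[-26.4, -17.1, 0.1, 0.0, 0.0, -2.96]
[-25.5, -18.4, 0.1, 0.0, 0.0, -2.96]
[-24.5, -19.7, 0.1, 0.0, 0.0, -2.96]
[-23.5, -20.9, 0.1, 0.0, 0.0, -2.96]
[-22.3, -22.1, 0.1, 0.0, 0.0, -2.96]
[-21.2, -23.2, 0.1, 0.0, 0.0, -2.96]
[-19.9, -24.3, 0.1, 0.0, 0.0, -2.96]
[-18.7, -25.3, 0.1, 0.0, 0.0, -2.96]
[-17.3, -26.2, 0.1, 0.0, 0.0, -2.96]
[-15.9, -27.1, 0.1, 0.0, 0.0, -2.96]
[-14.5, -27.9, 0.1, 0.0, 0.0, -2.96]
[-13.1, -28.6, 0.1, 0.0, 0.0, -2.96]
[-11.6, -29.2, 0.1, 0.0, 0.0, -2.96]
[-10.0, -29.8, 0.1, 0.0, 0.0, -2.96]
```

Request:
apply_moves(
  series=[
    [-26, -17, 0, 0, 0, -3, 100],
    [-25.5, -18.5, 0, 0, 0, -3, 100],
    [-24.5, -19.5, 0, 0, 0, -3, 100],
    [-23.5, -21, 0, 0, 0, -3, 100],
    [-22.5, -22, 0, 0, 0, -3, 100],
  ],
)

```text
t: 1.52
position: [0.3551, 0.4284, 0.2254]
orientation: [-0.002, 0.088, 0.996, 0.002]
force: [0.8, -0.0, -0.6]
finger_gap: 0.0919
```

Request:
apply_moves(
  series=[
    [-21, -23, 0, 0, 0, -3, 100],
    [-20, -24.5, 0, 0, 0, -3, 100],
    [-18.5, -25.5, 0, 0, 0, -3, 100],
    [-17.5, -26, 0, 0, 0, -3, 100],
    [-16, -27, 0, 0, 0, -3, 100],
  ],
)

```text
t: 1.93
position: [0.4428, 0.2894, 0.2254]
orientation: [-0.001, -0.05, 0.999, 0.003]
force: [-0.1, -0.1, -0.7]
finger_gap: 0.0917
```

```bash
python3 - <<'E'
from h import *
plan([.503,.181,.225],15,5)
E
```

```text
t 1.93 p [0.4428 0.2894 0.2254] gap 0.0917 F [-0.1 -0.1 -0.7] j [-0.68  0.28  0.01  1.81 -0.01  1.05  1.  ]
[-9.8, -22.8, -0.0, 0.06, -0.01, -1.85]
[-9.1, -23.1, -0.0, 0.06, -0.01, -1.85]
[-8.3, -23.4, 0.0, 0.06, -0.01, -1.85]
[-7.6, -23.6, 0.0, 0.06, -0.01, -1.85]
[-6.8, -23.9, 0.1, 0.06, -0.01, -1.85]
```

Request:
apply_moves(
  series=[
    [-10, -23, 0, 0, 0, -2, 100],
    [-9, -23, 0, 0, 0, -2, 100],
    [-8, -23.5, 0, 0, 0, -2, 100],
    [-8, -23.5, 0, 0, 0, -2, 100],
    [-7, -24, 0, 0, 0, -2, 100],
  ],
)

```text
t: 2.35
position: [0.5085, 0.1732, 0.2259]
orientation: [0.001, -0.141, 0.99, 0.003]
force: [0.9, 0.3, -0.5]
finger_gap: 0.092
```

Request:
apply_moves(
  series=[
    [0, 0, 0, 0, 0, 0, 100],
  ],
)

```text
t: 2.43
position: [0.5112, 0.1674, 0.226]
orientation: [0.001, -0.138, 0.99, 0.001]
force: [0.2, -0.2, 0.3]
finger_gap: 0.0918
```

```bash
python3 - <<'E'
from h import *
from workcell import ctrl
plan([.503,.181,.225],15,1)
p,d=ctrl.snapshot("wrist"); k=ctrl.calibration("wrist"); W=cloud(d,k); q=p.astype(int)
np.set_printoptions(precision=4,suppress=True)
cv2.imwrite("pics/w1.png",p[:,:,::-1])
m=(q[...,0]-q[...,2]>70)&(abs(W[...,2]-.155)<.03); P=W[m]
print(m.sum()); ce,ax=axis(P); print(ce,ax,np.degrees(np.arctan2(ax[1],ax[0])))
r=cv2.minAreaRect(P[:,:2].astype(np.float32)); print(r)
s=(abs(W[...,2]-.152)<.012)&(abs(W[...,1]-.19)<.06)&(abs(W[...,0]-.54)<.2)
ce,ax=axis(W[s]); e=(W[s]-ce)@ax; print(ce,ax,np.degrees(np.arctan2(ax[1],ax[0])),e.min(),e.max())
E
```

```text
t 2.43 p [0.5112 0.1674 0.226 ] gap 0.0918 F [ 0.2 -0.2  0.3] j [-0.45  0.29  0.04  1.79 -0.02  1.05  1.45]
[4.2, 15.3, 1.0, 0.14, 0.18, 0.9]
42
[0.4994 0.1835 0.163 ] [0.9976 0.0696 0.0039] 3.9884995463730832
((0.4996393620967865, 0.1859734058380127), (0.057540252804756165, 0.020083656534552574), 13.524062156677246)
[0.497  0.1839 0.1575] [ 0.9694  0.2452 -0.0087] 14.191303269428268 -0.07625570274283297 0.10618759790809507
```

View pics/w1.png

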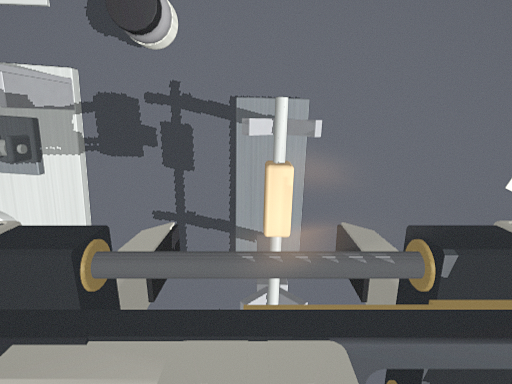

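```bash
python3 - <<'E'
from h import *
from workcell import ctrl
p,d=ctrl.snapshot("wrist"); k=ctrl.calibration("wrist"); W=cloud(d,k); hsv=cv2.cvtColor(p,cv2.COLOR_RGB2HSV)
np.set_printoptions(precision=4,suppress=True)
print(p[200,280],W[200,279],W[110,281],W[245,276],W[130,255],W[130,310])
m=(hsv[...,1]>50)&(hsv[...,0]<25)&(abs(W[...,2]-.155)<.03); m[:150]=0;m[245:]=0;m[:,:250]=0;m[:,300:]=0
P=W[m&(W[...,2]>.158)]; print(m.sum(),P.mean(0),cv2.minAreaRect(P[:,:2].astype(np.float32)))
pts=[]
for v in list(range(100,120))+list(range(242,252)):
    w=W[v,262:298]; w=w[abs(w[:,2]-.153)<.008]
    if len(w)>4: pts.append(w.mean(0))
ce,ax=axis(np.array(pts)); print(len(pts),ce,ax,np.degrees(np.arctan2(ax[1],ax[0])))
print(ctrl.read_state()["position"])
E
```

```text
[255 239 196] [0.4969 0.1873 0.1646] [0.4313 0.1697 0.154 ] [0.5388 0.1983 0.1535] [0.4507 0.1547 0.1605] [0.4394 0.1934 0.1654]
1945 [0.4981 0.1839 0.1633] ((0.4997037649154663, 0.18485265970230103), (0.0594257116317749, 0.022119706496596336), 14.611485481262207)
29 [0.4656 0.1756 0.1534] [0.9675 0.2528 0.0025] 14.641387658216559
[0.509  0.172  0.2259]
```

```bash
cat >> h.py <<'E'
def rodlook():
    from workcell import ctrl
    k=ctrl.calibration("wrist"); p,d=ctrl.snapshot("wrist"); W=cloud(d,k); hsv=cv2.cvtColor(p,cv2.COLOR_RGB2HSV)
    m=(hsv[...,1]>50)&(hsv[...,0]<25)&(abs(W[...,2]-.163)<.006); P=W[m]
    print(m.sum(),np.round(P.mean(0),4),cv2.minAreaRect(P[:,:2].astype(np.float32)),np.round(ctrl.read_state()["position"],4),np.round(k["pose"][:3,3],4))
    return p,d,k
E
python3 - <<'E'
from h import *
rodlook();rodlook()
plan([.501,.183,.225],14.7,3)
E
```

```text
1817 [0.4989 0.1816 0.1633] ((0.5008420348167419, 0.18258629739284515), (0.059448666870594025, 0.022005915641784668), 14.408394813537598) [0.5084 0.1735 0.2259] [0.441  0.1525 0.3835]
1796 [0.4988 0.1816 0.1633] ((0.5007126927375793, 0.18253952264785767), (0.05954313650727272, 0.02197495475411415), 14.476075172424316) [0.5081 0.1742 0.2259] [0.4404 0.1537 0.3835]
t 2.63 p [0.5081 0.1742 0.2259] gap 0.0919 F [-0.4  0.6  1.1] j [-0.46  0.29  0.04  1.79 -0.02  1.05  1.44]
[1.4, 3.5, 0.3, 0.11, 0.04, 0.5]
[1.5, 3.4, 0.3, 0.11, 0.04, 0.5]
[1.5, 3.4, 0.3, 0.11, 0.04, 0.5]
```

Request:
apply_moves(
  series=[
    [1.5, 3, 0, 0, 0, 0.5, 100],
    [1.5, 2.5, 0, 0, 0, 0.5, 100],
    [1, 2, 0, 0, 0, 0.3, 100],
    [0, 0, 0, 0, 0, 0, 100],
    [0, 0, 0, 0, 0, 0, 100],
  ],
)

```text
t: 3.05
position: [0.499, 0.1862, 0.2259]
orientation: [0.0, -0.132, 0.991, 0.004]
force: [-0.1, -0.1, -0.6]
finger_gap: 0.0917
```

```bash
python3 - <<'E'
from h import *
rodlook()
plan([.501,.182,.131],14.6,5)
E
```

```text
854 [0.4882 0.1771 0.1631] ((0.5004565119743347, 0.18249495327472687), (0.058852799236774445, 0.021391738206148148), 15.116793632507324) [0.4989 0.1863 0.2259] [0.4309 0.1674 0.3836]
t 3.1 p [0.4989 0.1863 0.2259] gap 0.0919 F [-0.9  0.   0.2] j [-0.48  0.28  0.03  1.8  -0.02  1.05  1.4 ]
[-0.1, -1.1, 19.0, 0.09, 0.02, 0.11]
[-0.1, -1.1, 19.0, 0.09, 0.02, 0.11]
[-0.2, -1.0, 19.0, 0.09, 0.02, 0.11]
[-0.2, -1.0, 19.0, 0.09, 0.02, 0.11]
[-0.2, -1.0, 19.0, 0.09, 0.02, 0.11]
```

Request:
apply_moves(
  series=[
    [0, -1, 20, 0, 0, 0, 100],
    [0, -1, 20, 0, 0, 0, 100],
    [0, -1, 18, 0, 0, 0, 100],
    [0, -0.5, 16, 0, 0, 0, 100],
    [0, 0, 10, 0, 0, 0, 100],
  ],
)

```text
t: 3.52
position: [0.5025, 0.1854, 0.1423]
orientation: [0.004, -0.133, 0.991, 0.005]
force: [-0.8, -0.2, -0.2]
finger_gap: 0.0919
```

Request:
apply_moves(
  series=[
    [0, 0, 0, 0, 0, 0, 100],
    [0, 0, 0, 0, 0, 0, 100],
  ],
)

```text
t: 3.68
position: [0.5013, 0.1847, 0.1402]
orientation: [0.002, -0.133, 0.991, 0.004]
force: [-0.2, 0.4, 0.6]
finger_gap: 0.0919
```

```bash
python3 - <<'E'
from h import *
plan([.501,.182,.131],14.6,2)
E
```

```text
t 3.68 p [0.5013 0.1847 0.1402] gap 0.0919 F [-0.2  0.4  0.6] j [-0.47  0.38  0.03  1.91 -0.02  0.85  1.41]
[0.5, -1.3, 4.6, 0.24, 0.16, 0.32]
[0.5, -1.3, 4.6, 0.24, 0.16, 0.32]
```

Request:
apply_moves(
  series=[
    [0.5, -1.3, 5, 0.3, 0.2, 0.3, 100],
    [0.5, -1.3, 5, 0.3, 0.2, 0.3, 100],
    [0, 0, 0, 0, 0, 0, 100],
  ],
)

```text
t: 3.93
position: [0.5021, 0.1821, 0.1311]
orientation: [0.001, -0.127, 0.992, -0.001]
force: [-0.7, -0.1, 0.2]
finger_gap: 0.0917
```

```bash
python3 - <<'E'
from h import *
plan([.501,.182,.131],14.6,1)
E
```

```text
t 3.93 p [0.5021 0.1821 0.1311] gap 0.0917 F [-0.7 -0.1  0.2] j [-0.48  0.39  0.03  1.91 -0.01  0.84  1.39]
[1.1, 0.1, 0.1, -0.16, 0.04, -0.02]
```

Request:
apply_moves(
  series=[
    [0, 0, 0, 0, 0, 0, 30],
    [0, 0, 0, 0, 0, 0, 20],
    [0, 0, 0, 0, 0, 0, 10],
    [0, 0, 0, 0, 0, 0, 0],
    [0, 0, 0, 0, 0, 0, 0],
  ],
  squeeze=15,
)

```text
t: 4.35
position: [0.503, 0.1826, 0.1325]
orientation: [0.002, -0.127, 0.992, -0.001]
force: [-0.9, 0.0, 0.5]
finger_gap: 0.0631
```

Request:
apply_moves(
  series=[
    [0, 0, 0, 0, 0, 0, 0],
    [0, 0, 0, 0, 0, 0, 0],
    [0, 0, 0, 0, 0, 0, 0],
  ],
  squeeze=55,
)

```text
t: 4.6
position: [0.5032, 0.1827, 0.1328]
orientation: [0.002, -0.127, 0.992, -0.001]
force: [-0.3, 1.1, 0.2]
finger_gap: 0.0427
```

```bash
python3 - <<'E'
from h import *
plan([.501,.182,.23],14.6,1)
from workcell import ctrl; print(ctrl.read_state()["orientation"])
E
```

```text
t 4.6 p [0.5032 0.1827 0.1328] gap 0.0427 F [-0.3  1.1  0.2] j [-0.48  0.39  0.03  1.91 -0.01  0.84  1.39]
[1.9, -0.3, -97.2, -0.13, 0.21, -0.02]
[ 1.99168977e-03 -1.26924234e-01  9.91910003e-01 -9.04436633e-04]
```

Fingers are slow; keep closing.

Request:
apply_moves(
  series=[
    [0, 0, 0, 0, 0, 0, 0],
    [0, 0, 0, 0, 0, 0, 0],
    [0, 0, 0, 0, 0, 0, 0],
    [0, 0, 0, 0, 0, 0, 0],
    [0, 0, 0, 0, 0, 0, 0],
  ],
)

```text
t: 5.02
position: [0.5032, 0.1823, 0.1328]
orientation: [0.002, -0.127, 0.992, -0.001]
force: [-0.8, -0.4, 0.6]
finger_gap: 0.0218
```

Request:
apply_moves(
  series=[
    [0, 0, 0, 0, 0, 0, 0],
    [0, 0, 0, 0, 0, 0, 0],
  ],
)

```text
t: 5.18
position: [0.5033, 0.1823, 0.1328]
orientation: [0.002, -0.127, 0.992, -0.001]
force: [0.6, 0.2, 0.7]
finger_gap: 0.0216
```

```bash
python3 - <<'E'
from h import *
plan([.503,.183,.233],14.6,1)
from workcell import ctrl; print(ctrl.read_state()["orientation"])
E
```

```text
t 5.18 p [0.5033 0.1823 0.1328] gap 0.0216 F [0.6 0.2 0.7] j [-0.48  0.39  0.04  1.91 -0.01  0.84  1.39]
[-0.3, 0.5, -100.2, -0.15, 0.21, -0.04]
[ 0.00197181 -0.12671318  0.99193687 -0.00106363]
```

Request:
apply_moves(
  series=[
    [0, 0, -10, 0, 0, 0, 0],
    [0, 0, -20, 0, 0, 0, 0],
    [0, 0, -30, 0, 0, 0, 0],
    [0, 0, -30, 0, 0, 0, 0],
    [0, 0, -30, 0, 0, 0, 0],
  ],
)

```text
t: 5.6
position: [0.4972, 0.1807, 0.2516]
orientation: [-0.006, -0.127, 0.992, -0.004]
force: [1.2, -0.6, -2.4]
finger_gap: 0.0212
```

Request:
apply_moves(
  series=[
    [0, 0, -20, 0, 0, 0, 0],
    [0, 0, -5, 0, 0, 0, 0],
    [0, 0, 0, 0, 0, 0, 0],
  ],
)

```text
t: 5.85
position: [0.4991, 0.1819, 0.2855]
orientation: [-0.002, -0.127, 0.992, -0.002]
force: [-0.2, 0.1, -2.7]
finger_gap: 0.0217
```

```bash
python3 - <<'E'
from h import *
from workcell import ctrl
p,d=ctrl.snapshot("scene"); k=ctrl.calibration("scene"); W=cloud(d,k)
cv2.imwrite("pics/s2.png",cv2.resize(p[60:260,170:400,::-1],None,fx=3,fy=3))
p,d=ctrl.snapshot("top"); 
f=np.array([.978,.207]); n=np.array([-.207,.978]); O=np.array([.624,-.173])
tip=O+f*.008+n*.077; g=tip-.160*f; print("grip target",g)
plan([g[0],g[1],.270],12,10)
E
```

```text
grip target [ 0.459405 -0.129158]
t 5.95 p [0.4985 0.1816 0.2835] gap 0.0214 F [-0.5  0.4 -3.8] j [-0.49  0.24  0.05  1.71 -0.01  1.19  1.39]
[11.6, -29.1, 1.5, -0.02, -0.04, 0.26]
[11.5, -29.1, 1.5, -0.02, -0.04, 0.26]
[11.4, -29.2, 1.5, -0.02, -0.04, 0.26]
[11.2, -29.2, 1.5, -0.02, -0.04, 0.26]
[11.1, -29.3, 1.5, -0.02, -0.04, 0.26]
[11.0, -29.3, 1.4, -0.02, -0.04, 0.26]
[10.8, -29.4, 1.4, -0.02, -0.04, 0.26]
[10.7, -29.4, 1.4, -0.02, -0.04, 0.26]
[10.6, -29.5, 1.4, -0.02, -0.04, 0.26]
[10.4, -29.5, 1.4, -0.02, -0.04, 0.26]
```

View pics/s2.png

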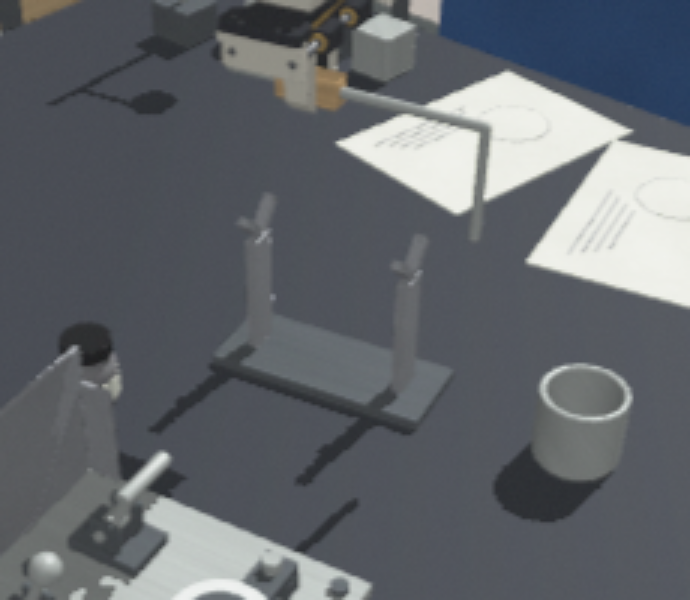

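Request:
apply_moves(
  series=[
    [5, -12, 0, 0, 0, 0.2, 0],
    [9, -24, 0, 0, 0, 0.3, 0],
    [11.5, -30, 0, 0, 0, 0.3, 0],
    [11.5, -30, 0, 0, 0, 0.3, 0],
    [11.5, -30, 0, 0, 0, 0.3, 0],
  ],
)

```text
t: 6.37
position: [0.4768, 0.0475, 0.2755]
orientation: [-0.01, -0.121, 0.993, -0.002]
force: [0.2, -0.9, -2.2]
finger_gap: 0.0218
```

Request:
apply_moves(
  series=[
    [11, -30, 0, 0, 0, 0.3, 0],
    [11, -30, 0, 0, 0, 0.3, 0],
    [11, -30, 0, 0, 0, 0.3, 0],
    [8, -22, 0, 0, 0, 0.3, 0],
    [4, -10, 0, 0, 0, 0, 0],
  ],
)

```text
t: 6.78
position: [0.4509, -0.0967, 0.269]
orientation: [-0.018, -0.105, 0.994, -0.003]
force: [-0.1, -0.3, -2.2]
finger_gap: 0.0215
```

Request:
apply_moves(
  series=[
    [0, 0, 0, 0, 0, 0, 0],
    [0, 0, 0, 0, 0, 0, 0],
  ],
)

```text
t: 6.95
position: [0.4473, -0.1014, 0.2663]
orientation: [-0.021, -0.101, 0.995, -0.003]
force: [0.8, 0.6, -2.8]
finger_gap: 0.0215
```

```bash
python3 - <<'E'
from h import *
plan([.4594,-.129,.270],12,3)
E
```

```text
t 6.95 p [ 0.4473 -0.1014  0.2663] gap 0.0215 F [ 0.8  0.6 -2.8] j [-0.11  0.14  0.24  1.89 -0.02  1.15  1.91]
[-2.0, -9.8, -1.3, -0.05, -0.8, -0.12]
[-2.0, -9.8, -1.3, -0.05, -0.8, -0.12]
[-2.0, -9.8, -1.3, -0.05, -0.8, -0.12]
```

Request:
apply_moves(
  series=[
    [-3, -10, -2, 0, -0.8, 0, 0],
    [-2, -9, -2, 0, -0.8, 0, 0],
    [-2, -8, -1, 0, -0.8, 0, 0],
    [0, -1, 0, 0, 0, 0, 0],
    [0, 0, 0, 0, 0, 0, 0],
  ],
)

```text
t: 7.37
position: [0.459, -0.1255, 0.2681]
orientation: [-0.002, -0.103, 0.995, -0.0]
force: [0.1, -0.3, -2.3]
finger_gap: 0.0216
```

```bash
python3 - <<'E'
from h import *
from workcell import ctrl
np.set_printoptions(precision=4,suppress=True)
for c in ("scene","top"):
    p,d=ctrl.snapshot(c); k=ctrl.calibration(c); W=cloud(d,k)
    cv2.imwrite(f"pics/{c}3.png",cv2.resize(p[130:330,100:330,::-1] if c=="scene" else p[120:300,230:430,::-1],None,fx=3,fy=3))
    f=np.array([.978,.207]); n=np.array([-.207,.978]); O=np.array([.624,-.173])
    X=(W[...,:2]-O)@f; Y=(W[...,:2]-O)@n; Z=W[...,2]
    s=(X>-.12)&(X<-.01)&(abs(Y-.077)<.03)&(Z>.2); S=np.c_[X[s],Y[s],Z[s]]
    if s.sum()>5: ce,ax=axis(S); print(c,"shaft",s.sum(),ce,ax,S.min(0),S.max(0))
    s=(X>-.03)&(X<.05)&(abs(Y-.077)<.035)&(Z>.14)&(Z<.262); S=np.c_[X[s],Y[s],Z[s]]
    if s.sum()>5: ce,ax=axis(S[:,[2,0,1]]); print(c,"leg",s.sum(),ce,ax,S.min(0),S.max(0))
    s=(abs(X+.02)<.03)&(abs(Y-.06)<.045)&(Z>.09)&(Z<.125); S=np.c_[X[s],Y[s],Z[s]]
    if s.sum()>5: print(c,"bar",s.sum(),S.mean(0),S.min(0),S.max(0))
plan([.4594,-.129,.270],12,1)
E
```

```text
scene shaft 1826 [-0.1082  0.0736  0.4881] [ 0.1229  0.0175 -0.9923] [-0.12    0.0471  0.2824] [-0.0109  0.107   0.5959]
scene leg 134 [0.2204 0.0091 0.077 ] [1.     0.0056 0.005 ] [0.0018 0.0724 0.1762] [0.013  0.0836 0.2616]
scene bar 138 [-0.0195  0.0561  0.1113] [-0.0289  0.0257  0.1011] [-0.0126  0.0908  0.1184]
top shaft 1082 [-0.0965  0.0868  0.5645] [ 0.1275 -0.0187 -0.9917] [-0.12    0.0473  0.2837] [-0.01   0.107  0.687]
top leg 51 [0.2218 0.0041 0.0824] [0.9998 0.0151 0.0117] [0.0013 0.0765 0.1806] [0.0098 0.0852 0.2615]
top bar 148 [-0.0237  0.062   0.1107] [-0.0355  0.03    0.0903] [-0.0145  0.0899  0.1179]
t 7.47 p [ 0.4589 -0.1252  0.2681] gap 0.0215 F [-0.2 -0.7 -2.4] j [-0.07  0.15  0.26  1.87 -0.04  1.13  1.98]
[0.3, -3.8, -1.9, 0.01, -0.21, -0.1]
```

View pics/scene3.png

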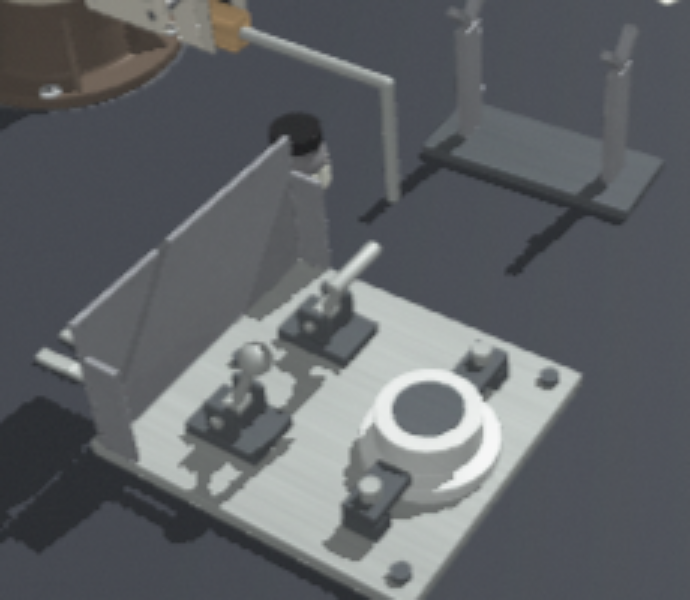

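Request:
apply_moves(
  series=[
    [0, -0.5, 10, 0, 0, 0, 0],
    [0, -0.5, 18, 0, 0, 0, 0],
    [0, 0, 20, 0, 0, 0, 0],
    [0, 0, 12, 0, 0, 0, 0],
    [0, 0, 0, 0, 0, 0, 0],
  ],
)

```text
t: 7.88
position: [0.4596, -0.1236, 0.2044]
orientation: [-0.001, -0.106, 0.994, 0.0]
force: [0.4, 0.1, -1.7]
finger_gap: 0.0217
```

```bash
python3 - <<'E'
from h import *
plan([.4594,-.127,.175],12,3)
E
```

```text
t 7.88 p [ 0.4596 -0.1236  0.2044] gap 0.0217 F [ 0.4  0.1 -1.7] j [-0.06  0.21  0.25  1.97 -0.06  0.97  2.01]
[0.3, -1.1, 9.8, 0.01, -0.03, 0.05]
[0.3, -1.1, 9.8, 0.01, -0.03, 0.05]
[0.3, -1.1, 9.8, 0.01, -0.03, 0.05]
```

Request:
apply_moves(
  series=[
    [0, -1.5, 11, 0, 0, 0, 0],
    [0, -1.5, 11, 0, 0, 0, 0],
    [0, -1, 9, 0, 0, 0, 0],
    [0, 0, 0, 0, 0, 0, 0],
    [0, 0, 0, 0, 0, 0, 0],
  ],
)

```text
t: 8.3
position: [0.4604, -0.1258, 0.1717]
orientation: [-0.002, -0.107, 0.994, 0.001]
force: [1.1, -0.4, -1.6]
finger_gap: 0.0217
```

```bash
python3 - <<'E'
from h import *
from workcell import ctrl
np.set_printoptions(precision=4,suppress=True)
p,d=ctrl.snapshot("scene")
cv2.imwrite("pics/s4.png",cv2.resize(p[150:290,130:300,::-1],None,fx=4,fy=4))
k=ctrl.calibration("scene"); W=cloud(d,k)
f=np.array([.978,.207]); n=np.array([-.207,.978]); O=np.array([.624,-.173])
X=(W[...,:2]-O)@f; Y=(W[...,:2]-O)@n; Z=W[...,2]
s=(X>-.01)&(X<.025)&(abs(Y-.077)<.02)&(Z>.03)&(Z<.17); S=np.c_[X[s],Y[s],Z[s]]; print("leg",S.mean(0),S.min(0),S.max(0))
plan([.4594,-.127,.175],12,3)
E
```

```text
leg [0.0105 0.0776 0.1265] [0.0043 0.0732 0.0833] [0.0148 0.0848 0.1692]
t 8.35 p [ 0.4603 -0.1258  0.1718] gap 0.0214 F [-0.8  0.1 -2.6] j [-0.05  0.26  0.25  2.01 -0.08  0.89  2.03]
[0.4, -0.3, -1.1, 0.02, -0.06, 0.1]
[0.4, -0.3, -1.1, 0.02, -0.06, 0.1]
[0.4, -0.3, -1.1, 0.02, -0.06, 0.1]
```

View pics/s4.png

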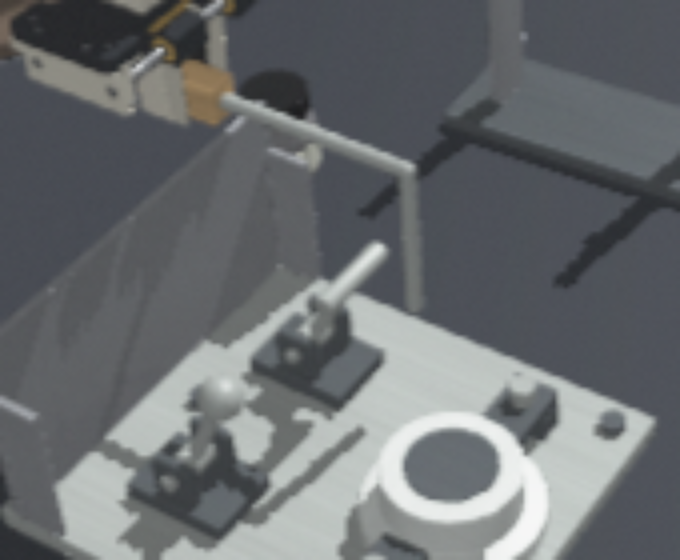

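Request:
apply_moves(
  series=[
    [8, 0, 0, 0, 0, 0, 0],
    [10, 0, 0, 0, 0, 0, 0],
    [12, 0, 0, 0, 0, 0, 0],
    [12, 0, 0, 0, 0, 0, 0],
    [12, 0, 0, 0, 0, 0, 0],
  ],
)

```text
t: 8.77
position: [0.4093, -0.1377, 0.1751]
orientation: [0.004, -0.108, 0.994, -0.001]
force: [1.8, 0.2, 0.3]
finger_gap: 0.0216
```

```bash
python3 - <<'E'
from h import *
plan([.4604-.978*.085,-.126-.207*.085,.172],12,3)
E
```

```text
t 8.77 p [ 0.4093 -0.1377  0.1751] gap 0.0216 F [1.8 0.2 0.3] j [-0.02  0.17  0.26  2.11 -0.06  0.86  2.06]
[10.9, 0.4, 1.0, -0.04, 0.16, 0.15]
[10.9, 0.4, 1.0, -0.04, 0.16, 0.15]
[10.9, 0.3, 1.0, -0.04, 0.16, 0.15]
```

Request:
apply_moves(
  series=[
    [10, 0, 1, 0, 0.2, 0, 0],
    [10, 0, 1, 0, 0.2, 0, 0],
    [8, 0, 1, 0, 0, 0, 0],
    [0, 0, 0, 0, 0, 0, 0],
    [0, 0, 0, 0, 0, 0, 0],
  ],
)

```text
t: 9.18
position: [0.3763, -0.145, 0.1725]
orientation: [0.002, -0.107, 0.994, -0.001]
force: [7.2, 1.0, -4.5]
finger_gap: 0.0216
```

```bash
cat >> h.py <<'E'
def barlook(c="scene"):
    from workcell import ctrl
    p,d=ctrl.snapshot(c); k=ctrl.calibration(c); W=cloud(d,k)
    f=np.array([.978,.207]); n=np.array([-.207,.978]); O=np.array([.624,-.173])
    X=(W[...,:2]-O)@f; Y=(W[...,:2]-O)@n; Z=W[...,2]
    s=(X>-.11)&(X<.01)&(Y>.028)&(Y<.066)&(Z>.1)&(Z<.128); S=np.c_[X[s],Y[s],Z[s]]; print(c,"bar",s.sum(),np.round([S.mean(0),S.min(0),S.max(0)],4).tolist())
    s=(X>-.1)&(X<.03)&(Y>.067)&(Y<.095)&(Z>.128)&(Z<.17); S=np.c_[X[s],Y[s],Z[s]]
    if s.sum(): print(" leg",s.sum(),np.round([S.mean(0),S.min(0),S.max(0)],4).tolist())
    s=(abs(X+.02)<.08)&(abs(Y+.06)<.035)&(Z>.1)&(Z<.135); S=np.c_[X[s],Y[s],Z[s]]; print(" ball",s.sum(),np.round(S.mean(0),4).tolist())
    return p
E
python3 - <<'E'
from h import *
barlook();barlook("top")
plan([.4604-.978*.085,-.126-.207*.085,.172],12,1)
E
```

```text
scene bar 87 [[-0.0862, 0.0458, 0.1107], [-0.0952, 0.0284, 0.1002], [-0.0803, 0.0659, 0.1171]]
 leg 57 [[-0.0749, 0.0763, 0.1489], [-0.0815, 0.0724, 0.129], [-0.0711, 0.0831, 0.1698]]
 ball 106 [-0.0225, -0.0643, 0.116]
top bar 88 [[-0.0888, 0.0459, 0.1126], [-0.0955, 0.03, 0.1027], [-0.0794, 0.0613, 0.1184]]
 leg 15 [[-0.0789, 0.0826, 0.1488], [-0.0823, 0.0788, 0.1284], [-0.0738, 0.084, 0.1697]]
 ball 106 [-0.0274, -0.0577, 0.118]
t 9.28 p [ 0.3763 -0.1449  0.1725] gap 0.0217 F [ 5.3  1.5 -3.5] j [-0.    0.13  0.27  2.17 -0.05  0.84  2.08]
[-1.3, 1.1, 0.5, -0.12, 0.24, 0.32]
```

Request:
apply_moves(
  series=[
    [-6, 0, 0, 0, 0.1, 0.1, 0],
    [-10, 0, 0, 0, 0.1, 0.1, 0],
    [-10, 0, 0, 0, 0, 0, 0],
    [-6, 0, -8, 0, 0, 0, 0],
    [0, 0, -20, 0, 0, 0, 0],
  ],
)

```text
t: 9.7
position: [0.405, -0.1371, 0.1974]
orientation: [-0.006, -0.105, 0.994, 0.0]
force: [0.1, 1.2, -2.5]
finger_gap: 0.0215
```

Request:
apply_moves(
  series=[
    [0, 0, -30, 0, 0, 0, 0],
    [0, 0, -30, 0, 0, 0, 0],
    [0, 0, -20, 0, 0, 0, 0],
    [0, 0, -8, 0, 0, 0, 0],
    [0, 0, 0, 0, 0, 0, 0],
  ],
)

```text
t: 10.12
position: [0.4087, -0.1365, 0.2936]
orientation: [-0.007, -0.105, 0.994, -0.001]
force: [0.2, -0.2, -2.1]
finger_gap: 0.022
```

```bash
python3 - <<'E'
from h import *
p=barlook()
plan([.5033,.1823,.275],14.6,11)
E
```

```text
scene bar 88 [[-0.0862, 0.0463, 0.1102], [-0.0945, 0.0288, 0.1004], [-0.0791, 0.0659, 0.1172]]
 ball 107 [-0.0225, -0.0644, 0.116]
t 10.17 p [ 0.4086 -0.1364  0.2928] gap 0.0219 F [ 0.4  0.2 -0.9] j [-0.05  0.05  0.26  1.92 -0.01  1.19  2.  ]
[-14.5, 26.5, 1.4, 0.0, -0.07, -0.23]
[-14.6, 26.5, 1.4, 0.0, -0.07, -0.23]
[-14.7, 26.4, 1.5, 0.0, -0.07, -0.23]
[-14.8, 26.4, 1.5, 0.0, -0.07, -0.23]
[-14.9, 26.3, 1.5, 0.0, -0.07, -0.23]
[-15.0, 26.2, 1.5, 0.0, -0.07, -0.23]
[-15.1, 26.2, 1.5, 0.0, -0.07, -0.23]
[-15.2, 26.1, 1.5, 0.0, -0.07, -0.23]
[-15.3, 26.1, 1.6, 0.0, -0.07, -0.23]
[-15.4, 26.0, 1.6, 0.0, -0.07, -0.23]
[-15.5, 25.9, 1.6, 0.0, -0.07, -0.23]
```

Request:
apply_moves(
  series=[
    [-7, 13, 0, 0, -0.1, -0.2, 0],
    [-13, 22, 0, 0, -0.1, -0.2, 0],
    [-15, 27, 0, 0, -0.1, -0.2, 0],
    [-15, 27, 0, 0, -0.1, -0.2, 0],
    [-15, 27, 0, 0, -0.1, -0.2, 0],
  ],
)

```text
t: 10.58
position: [0.4454, -0.0119, 0.2885]
orientation: [-0.006, -0.107, 0.994, -0.001]
force: [1.1, -0.9, -1.1]
finger_gap: 0.0215
```

Request:
apply_moves(
  series=[
    [-15, 27, 0, 0, -0.1, -0.2, 0],
    [-15, 27, 0, 0, -0.1, -0.2, 0],
    [-15, 26, 0, 0, -0.1, -0.2, 0],
    [-14, 24, 0, 0, 0, -0.2, 0],
    [-10, 17, 0, 0, 0, 0, 0],
  ],
)

```text
t: 11.0
position: [0.4845, 0.1303, 0.2813]
orientation: [-0.009, -0.116, 0.993, -0.001]
force: [-0.3, 0.7, -1.9]
finger_gap: 0.0219
```

Request:
apply_moves(
  series=[
    [-5, 10, 0, 0, 0, 0, 0],
    [0, 0, 0, 0, 0, 0, 0],
    [0, 0, 0, 0, 0, 0, 0],
  ],
)

```text
t: 11.25
position: [0.4861, 0.1463, 0.2774]
orientation: [-0.012, -0.119, 0.993, -0.001]
force: [-0.0, -0.9, -1.9]
finger_gap: 0.0221
```

```bash
python3 - <<'E'
from h import *
plan([.5033,.1823,.275],14.6,3)
E
```

```text
t 11.25 p [0.4861 0.1463 0.2774] gap 0.0221 F [-0.  -0.9 -1.9] j [-0.41  0.22  0.02  1.76 -0.01  1.19  1.42]
[-8.4, 10.3, 0.6, 0.01, -0.46, -0.3]
[-8.5, 10.3, 0.7, 0.01, -0.46, -0.3]
[-8.5, 10.2, 0.7, 0.01, -0.46, -0.3]
```

Request:
apply_moves(
  series=[
    [-9, 11, 0, 0, -0.5, -0.3, 0],
    [-9, 11, 0, 0, -0.5, -0.3, 0],
    [-7, 9, 0, 0, -0.4, -0.3, 0],
    [0, 0, 0, 0, 0, 0, 0],
    [0, 0, 0, 0, 0, 0, 0],
  ],
)

```text
t: 11.67
position: [0.5043, 0.1811, 0.2762]
orientation: [0.0, -0.125, 0.992, -0.001]
force: [0.4, -0.1, -1.6]
finger_gap: 0.0219
```

```bash
cat >> h.py <<'E'
def rodpose(z):
    from workcell import ctrl
    o=np.array([.5015,.182]); f=np.array([np.cos(np.radians(14.6)),np.sin(np.radians(14.6))]); n=np.array([-f[1],f[0]])
    for c in ("scene","top"):
        p,d=ctrl.snapshot(c); k=ctrl.calibration(c); W=cloud(d,k)
        X=(W[...,:2]-o)@f; Y=(W[...,:2]-o)@n; Z=W[...,2]
        s=(X>.04)&(X<.172)&(abs(Y)<.03)&(abs(Z-z)<.012); S=np.c_[X[s],Y[s],Z[s]]; ce,ax=axis(S)
        print(c,"shaft",s.sum(),np.round(ce,4),np.round(ax,4),np.round([S.min(0),S.max(0)],4).tolist())
        s=(X>.13)&(X<.19)&(abs(Y)<.03)&(Z<z-.015)&(Z>z-.13); S=np.c_[Z[s],X[s],Y[s]]
        if s.sum()>5: ce,ax=axis(S); print("  leg z,x,y",s.sum(),np.round(ce,4),np.round(ax,4),np.round([S.min(0),S.max(0)],4).tolist())
    return p
E
python3 - <<'E'
from h import *
from workcell import ctrl
import pickle
print("ref"); D=pickle.load(open("d0.pkl","rb"))
class C: 
    snapshot=staticmethod(lambda c:D[c][:2]); calibration=staticmethod(lambda c:D[c][2])
import workcell; real=workcell.ctrl; workcell.ctrl=C; rodpose(.150); workcell.ctrl=real
z=real.read_state()["position"][2]+.0172; print("now",z); rodpose(z)
plan([.5033,.1823,.275],14.6,1)
E
```

```text
ref
scene shaft 218 [ 0.1067 -0.0024  0.153 ] [ 0.9995 -0.0113 -0.0293] [[0.04, -0.0272, 0.1386], [0.1655, 0.0226, 0.1619]]
  leg z,x,y 100 [ 0.0905  0.1619 -0.0043] [ 1.     -0.0039  0.0067] [[0.0462, 0.1552, -0.0097], [0.1337, 0.1665, 0.0027]]
top shaft 336 [ 0.1002 -0.0012  0.1551] [ 1.     -0.0039 -0.0045] [[0.0402, -0.0289, 0.138], [0.1646, 0.0281, 0.1618]]
  leg z,x,y 46 [ 0.0882  0.1569 -0.0025] [ 0.9998  0.002  -0.0196] [[0.0471, 0.1548, -0.006], [0.1315, 0.1623, 0.0029]]
now 0.2933791585207808
scene shaft 209 [ 0.1092 -0.0059  0.2951] [ 0.9995 -0.0045 -0.0306] [[0.0405, -0.0134, 0.2819], [0.1663, 0.0045, 0.3009]]
  leg z,x,y 124 [ 0.2329  0.1626 -0.0067] [1.     0.0081 0.0037] [[0.1866, 0.1561, -0.011], [0.2782, 0.1678, 0.0028]]
top shaft 244 [ 0.1216 -0.0033  0.298 ] [ 0.9998 -0.0045 -0.0186] [[0.0778, -0.0079, 0.2834], [0.1646, 0.0025, 0.3024]]
  leg z,x,y 75 [ 0.2332  0.1575 -0.0049] [ 0.9999  0.0061 -0.011 ] [[0.1838, 0.1549, -0.0082], [0.2768, 0.1625, -0.0001]]
t 11.77 p [0.5041 0.1808 0.2763] gap 0.0215 F [ 0.   0.4 -1.8] j [-0.45  0.25  0.01  1.72 -0.    1.17  1.38]
[0.4, 1.6, 1.3, -0.06, 0.05, -0.27]
```

Request:
apply_moves(
  series=[
    [0.5, 1, 15, 0, 0, -0.3, 0],
    [0.5, 1, 25, 0, 0, 0, 0],
    [0, 0, 30, 0, 0, 0, 0],
    [0, 0, 25, 0, 0, 0, 0],
    [0, 0, 15, 0, 0, 0, 0],
  ],
)

```text
t: 12.18
position: [0.5066, 0.181, 0.1683]
orientation: [0.006, -0.125, 0.992, 0.001]
force: [0.1, -0.4, -2.6]
finger_gap: 0.0216
```

Request:
apply_moves(
  series=[
    [0, 0, 5, 0, 0, 0, 0],
    [0, 0, 0, 0, 0, 0, 0],
  ],
)

```text
t: 12.35
position: [0.5046, 0.1789, 0.1601]
orientation: [0.003, -0.125, 0.992, -0.0]
force: [-0.7, -0.4, -1.4]
finger_gap: 0.0219
```

```bash
python3 - <<'E'
from h import *
plan([.5033,.1823,.1328],14.6,2)
E
```

```text
t 12.35 p [0.5046 0.1789 0.1601] gap 0.0219 F [-0.7 -0.4 -1.4] j [-0.44  0.36  0.    1.88  0.    0.9   1.38]
[0.3, 1.8, 13.7, -0.05, 0.19, -0.13]
[0.3, 1.8, 13.7, -0.05, 0.19, -0.13]
```

Request:
apply_moves(
  series=[
    [0.3, 2.5, 2, 0, 0.2, -0.1, 0],
    [0.3, 1.5, 7, 0, 0.2, -0.1, 0],
    [0, 0, 7, 0, 0, 0, 0],
    [0, 0, 5, 0, 0, 0, 0],
    [0, 0, 0, 0, 0, 0, 0],
  ],
)

```text
t: 12.77
position: [0.5054, 0.1834, 0.1411]
orientation: [0.003, -0.126, 0.992, -0.0]
force: [-0.3, -0.2, -1.6]
finger_gap: 0.0219
```

```bash
python3 - <<'E'
from h import *
plan([.5033,.1823,.1328],14.6,1)
E
```

```text
t 12.77 p [0.5054 0.1834 0.1411] gap 0.0219 F [-0.3 -0.2 -1.6] j [-0.45  0.38 -0.    1.9   0.    0.86  1.37]
[2.3, -0.6, 8.3, -0.04, 0.29, -0.09]
```

Request:
apply_moves(
  series=[
    [1, -0.5, 4, 0, 0.2, 0, 0],
    [1, 0, 3, 0, 0.1, 0, 0],
    [0, 0, 1, 0, 0, 0, 0],
    [0, 0, 0, 0, 0, 0, 0],
  ],
)

```text
t: 13.1
position: [0.504, 0.1826, 0.133]
orientation: [0.0, -0.126, 0.992, -0.0]
force: [-0.6, -0.3, 1.2]
finger_gap: 0.0214
```

```bash
python3 - <<'E'
from h import *
plan([.5033,.1823,.1328],14.6,1)
rodpose(.150)
E
```

```text
t 13.1 p [0.504  0.1826 0.133 ] gap 0.0214 F [-0.6 -0.3  1.2] j [-0.45  0.39 -0.    1.9   0.    0.84  1.38]
[0.7, -0.2, 0.2, -0.03, 0.03, -0.09]
scene shaft 220 [ 0.1077 -0.0028  0.153 ] [ 0.9994 -0.0193 -0.0295] [[0.0406, -0.0288, 0.1381], [0.1673, 0.0279, 0.1617]]
  leg z,x,y 99 [ 0.09    0.1627 -0.0042] [ 1.      0.0058 -0.0052] [[0.0434, 0.1559, -0.0108], [0.1344, 0.1674, 0.0025]]
top shaft 249 [ 0.1131 -0.0029  0.1548] [ 0.9993  0.0374 -0.0019] [[0.0722, -0.0292, 0.1403], [0.1643, 0.0103, 0.1617]]
  leg z,x,y 45 [ 0.0912  0.1576 -0.0033] [ 0.9997  0.0186 -0.0149] [[0.0491, 0.1554, -0.006], [0.133, 0.1626, 0.0009]]
```

Request:
apply_moves(
  series=[
    [0, 0, 0, 0, 0, 0, 25],
    [0, 0, 0, 0, 0, 0, 30],
    [0, 0, 0, 0, 0, 0, 40],
    [0, 0, 0, 0, 0, 0, 60],
    [0, 0, 0, 0, 0, 0, 80],
  ],
)

```text
t: 13.62
position: [0.5052, 0.1831, 0.1344]
orientation: [0.002, -0.126, 0.992, 0.0]
force: [-0.4, -0.1, 0.2]
finger_gap: 0.0428
```

Request:
apply_moves(
  series=[
    [0, 0, 0, 0, 0, 0, 90],
    [0, 0, 0, 0, 0, 0, 90],
    [0, 0, 0, 0, 0, 0, 90],
    [0, 0, 0, 0, 0, 0, 90],
    [0, 0, 0, 0, 0, 0, 90],
  ],
)

```text
t: 14.03
position: [0.5055, 0.1832, 0.1346]
orientation: [0.002, -0.126, 0.992, 0.0]
force: [0.4, -0.4, -0.1]
finger_gap: 0.0763
```

Request:
apply_moves(
  series=[
    [0, 0, 0, 0, 0, 0, 90],
    [0, 0, 0, 0, 0, 0, 90],
  ],
)

```text
t: 14.2
position: [0.5055, 0.1832, 0.1346]
orientation: [0.002, -0.126, 0.992, 0.0]
force: [0.1, 0.3, -0.1]
finger_gap: 0.0822
```

Request:
apply_moves(
  series=[
    [0, 0, -15, 0, 0, 0, 90],
    [0, 0, -30, 0, 0, 0, 90],
    [0, 0, -35, 0, 0, 0, 90],
    [0, 0, -35, 0, 0, 0, 90],
    [0, 0, -35, 0, 0, 0, 90],
  ],
)

```text
t: 14.62
position: [0.5, 0.1809, 0.2817]
orientation: [-0.006, -0.126, 0.992, -0.002]
force: [0.5, -0.1, -0.2]
finger_gap: 0.0826
```

Request:
apply_moves(
  series=[
    [20, 0, -20, 0, 0, 0, 90],
    [35, 0, -10, 0, 0, 0, 90],
    [20, 0, 0, 0, 0, 0, 90],
    [0, 0, 0, 0, 0, 0, 90],
    [0, 0, 0, 0, 0, 0, 90],
  ],
)

```text
t: 15.03
position: [0.429, 0.1633, 0.3231]
orientation: [0.001, -0.126, 0.992, 0.0]
force: [0.2, -0.0, -0.0]
finger_gap: 0.0827
```

```bash
python3 - <<'E'
from h import *
barlook(); p=barlook("top"); rodpose(.150)
cv2.imwrite("pics/end_top.png",cv2.resize(p[85:290,130:420,::-1],None,fx=2.6,fy=2.6))
plan([.5,.18,.3],14.6,1)
E
```

```text
scene bar 91 [[-0.0859, 0.0467, 0.1102], [-0.0963, 0.0288, 0.1003], [-0.0762, 0.0657, 0.1165]]
 ball 105 [-0.0226, -0.0643, 0.1159]
top bar 102 [[-0.0887, 0.0483, 0.1124], [-0.0957, 0.0302, 0.1008], [-0.0793, 0.066, 0.1189]]
 ball 106 [-0.0274, -0.0577, 0.1181]
scene shaft 226 [ 0.1074 -0.0022  0.1529] [ 0.9992 -0.0176 -0.0366] [[0.0407, -0.0292, 0.1381], [0.1665, 0.023, 0.162]]
  leg z,x,y 98 [ 0.091   0.1628 -0.0045] [1.     0.0011 0.0026] [[0.0433, 0.1563, -0.0097], [0.1336, 0.1672, 0.0024]]
top shaft 339 [ 0.1005 -0.0011  0.155 ] [ 1.     -0.0017 -0.005 ] [[0.0401, -0.0295, 0.14], [0.1638, 0.0279, 0.162]]
  leg z,x,y 46 [ 0.0909  0.1579 -0.0031] [ 0.9997  0.0209 -0.0133] [[0.0456, 0.1551, -0.0061], [0.134, 0.1632, 0.0008]]
t 15.23 p [0.4297 0.1634 0.3218] gap 0.0827 F [ 0.7 -0.6  0. ] j [-0.47  0.09 -0.01  1.8   0.    1.25  1.34]
[-72.2, -1.4, 21.9, -0.03, 0.03, -0.13]
```

View pics/end_top.png

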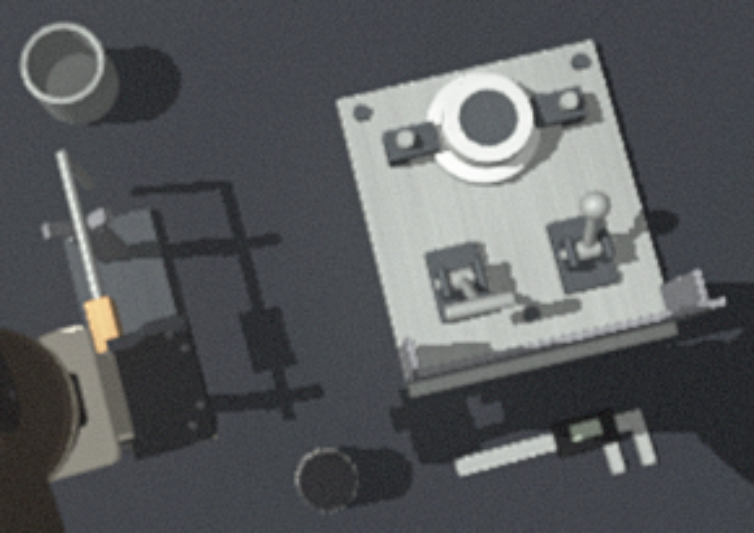

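The picture shows the rod back on its rest (shaft from about (63,152) to the grip at (102,325)). The crossbar lies over on the guard side at (478,303), and the ball lever, sleeve, caliper and jar are where they were. Every measure matches the starting values, so I am handing in.

```bash
python3 -c "
from workcell import ctrl
print(ctrl.finish_job())"
```

```text
the job is handed in; nothing more can be done
None
```

I pulled the crossbar lever fully over to its stop with the hook rod, laid the rod back in both forks, let go, and handed the job in at about 15 s. No verdict is reported on hand-in.

- **Lever:** the crossbar ended about 87 mm towards the guard side of the fixture's centre, against 88.6 mm expected at the stop. The pull force rose to about 7 N at the end, and the crossbar stayed put after I released it.
- **Rod:** the shaft and leg are within about 1–2 mm and roughly 0.02 rad of where they lay at the start. Part of the grip and the rear fork were hidden by the hand in the last top picture, so I judged the rod's place from its shaft and leg.
- **Other things:** the ball lever did not move between the pull and the end. The sleeve, caliper and jar look untouched in the last picture. The hand was clear of everything.
- **Disagreement:** the first two wrist-camera measurements were off by up to 3 mm because the arm was still settling. I repeated them once it was nearly still, and they agreed with the other cameras to within about 5 mm.

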